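File the read carton, hold the next one over the code reader

TASK

The slim carton left standing on the code reader's glass has been read: stand it on end, right down on the floor of the rack's empty narrow slot next to the other slim carton, and let go of it. Then take the short thick carton that waits alone on the desk on the other side of the rack, lift it higher than the filed cartons, carry it across and present its lower end to the reader without ever touching the reader with it: upright, centred over the glass, its wide side parallel to the glass's long side, about 20 mm above the glass. Finish while holding it still there - do not set it down or let go - and leave the filed cartons, the tablet bottle and the green cup where they are.

Things in the scene. Friction and masses are not known exactly. Their poses are not given: they have to be found in the camera images.
- read_carton: slim medicine carton (55 wide x 20 thick x 85 mm high on end), white and red, loose, 30 to 60 g; starts standing on the code reader's glass. Origin: centre of its lower end; x along its width, y along its thickness, z up. Grip it across the width near the top: in the rack fingers have room at the two ends of the slot, not between neighbouring cartons.
- waiting_carton: short thick medicine carton (46 wide x 36 thick x 74 mm high as it stands on end), white and purple, loose, 30 to 60 g. It starts standing alone on the desk, on the other side of the rack from the reader. Origin: centre of its lower end, where its code is; x along its 46 mm width, y along its 36 mm thickness, z up.
- code_reader: pale grey and white desk code reader, a fixed box 112 (x) x 98 (y) mm with a glass window in its top that looks straight up; a short cable loop lies round its far and one other side. It may stand to the left or to the right of the rack. Origin: centre of its underside on the desk; x along the long side of housing and window.
- reader_glass (a point): centre of the reader's glass window, on the glass, 52 mm above the desk. The glass is 66 mm along the reader's x and 54 mm along its y, level, inside a black bezel 6 mm wide that stands 2 mm above the glass.
- carton_rack: grey divided rack, fixed to the desk, 73 (x, along the slots) x 145 mm (y). 4 mm dividers, tops 52 mm above the desk. Slots from its +y side (robot's left): wide 42 mm, empty; narrow 25 mm, empty; narrow 25 mm with a slim carton; 29 mm with a tall carton. Floor 4 mm above the desk; lips 12 mm high at both slot ends, 61 mm apart. Origin: centre of its underside.
- free_narrow_slot (a point): centre of the floor of the empty narrow slot (25 mm wide along y, 61 mm long along x between the lips), 4 mm above the desk; axes as those of the rack.
- filed_slim: slim carton already filed, same kind as the one on the reader (55 x 20 x 85 mm high), standing in the rack's other narrow slot, 29 mm beside the centre of the empty one; its top is 89 mm above the desk. Loose. Origin: centre of its lower end.
- filed_tall: tall carton already filed (50 x 24 x 92 mm high), standing in the rack's last slot; its top, the highest of the rack, is 96 mm above the desk. Loose. Origin: centre of its lower end.
- pill_bottle: white tablet bottle, 48 mm across and 78 mm high, standing behind the rack; loose, stays where it is. Origin: centre of its base.
- green_cup: empty green dose cup with a finger tab, 62 mm across and 44 mm high, standing in front of the rack; loose, stays where it is. Origin: on its base, near its centre.
Things that resemble listed ones, but are neither listed nor needed, are in the scene too. What is shaped like the waiting_carton but blue or orange is not meant.

How it is judged:
On the way, in this order (a step that is already met when the one before it is completed fails the run):
1. the read carton stands on the floor of the empty narrow slot, released (x of read_carton in the frame of free_narrow_slot between -0.008 and 0.008 m and y of read_carton in the frame of free_narrow_slot between -0.006 and 0.006 m and z of read_carton in the frame of free_narrow_slot below 0.006 m and angle between read_carton's own z axis and vertical below 0.17 rad and contact force between read_carton and the fingers below 0.1 N), for 0.3 s.
2. the waiting carton's lower end is lifted higher than the filed cartons (100 mm above the desk) (height (world z) of waiting_carton above 0.1 m), for 0.05 s.
At the end, for the whole second after the job is handed in: Waiting carton held still, upright (0.10 rad), lower end 8-35 mm over the glass, centred to 10 mm, wide side along its long side to 0.15 rad, not touching; read carton released on the narrow slot's floor (6 mm, 0.17 rad); filed cartons (12 mm), bottle and cup (20 mm) unmoved (all of step 1 and z of waiting_carton in the frame of reader_glass between 0.008 and 0.035 m and horizontal distance between waiting_carton and reader_glass below 0.01 m and angle between waiting_carton's own z axis and vertical below 0.1 rad and angle between the x axis of waiting_carton and the x axis of code_reader, either way round below 0.15 rad and contact force between waiting_carton and the fingers above 0.5 N and contact force between waiting_carton and code_reader below 0.05 N and linear speed of waiting_carton below 0.03 m/s and distance of each of filed_slim, filed_tall from where it was at the start of the episode below 0.012 m and angle between each of filed_slim, filed_tall's own z axis and vertical below 0.2 rad and distance of each of pill_bottle, green_cup from where it was at the start of the episode below 0.02 m); the arm keeps its last pose, push and grip.
It fails at once if the waiting carton touches the reader (contact force between waiting_carton and code_reader above 0.3 N).
It fails at once if a filed carton is pulled out or knocked over (distance of any of filed_slim, filed_tall from where it was at the start of the episode above 0.03 m or angle between any of filed_slim, filed_tall's own z axis and vertical above 0.4 rad).
It fails at once if the tablet bottle or the green cup is knocked away (distance of any of pill_bottle, green_cup from where it was at the start of the episode above 0.03 m).
It also fails if it takes over 64 s, if anything falls off the work surface, if the arm or the gripper's body presses on something with over 40 N, if the wrist force passes 120 N, or if a joint passes its speed limit or range.

ROBOT

A 7-joint arm with a two-finger parallel gripper is mounted at the origin on a cart in front of the work surface, level with it; the furniture and walls round the work are solid. World frame = base frame: x ahead of the robot, y to its left, z up, the work surface at z = 0. Lengths are in m, angles in rad, forces in N, time in s.
With the tool pointing down it reaches from about 0.4 to 0.85 m from the base axis. Payload 4.4 kg.
Tool frame: the origin (TCP) lies midway between the tips of the shut fingers; the grasp point (between the pads) lies 19 mm behind it; z points along the fingers, y is the line along which they close (so a half turn about z gives the same grasp; the last joint's range is limited). The gripper opens to 94 mm and grips with 3 to 60 N. Pads are 16 mm wide; open, the fingers measure 119 mm over their backs; the gripper's body (75 mm by 177 mm) begins 78 mm behind the grasp point.
Start: joints at [1.179, 0.628, 0.038, 1.517, -0.027, 0.996, -0.02], TCP at [0.208, -0.616, 0.205] pointing down, gripper open.
Joint ranges: [-3.06, 3.06], [-0.37, 2.12], [-1.25, 1.32], [0.18, 2.47], [-1.1, 4.24], [0.23, 1.98], [-2.94, 2.94]. Speed limits (rad/s): [2.57, 2.57, 3.14, 3.14, 3.14, 3.14, 3.14].

INTERFACE

Orientations are given as a unit quaternion [w, x, y, z].
In Python, from rig import * gives the robot as it stands.
- The arm moves only by the tool move_arm, never from a script. Its argument "series" is a list of rows, each an object with "linear": the shift along the tool's x, y, z in mm, a list of three; "twist": the turn, a rotation vector about the tool's x, y, z in degrees, a list of three. A call has 1 to 20 rows; each row shifts and turns the commanded pose from where the row before left it, along the tool's axes as they then stand; what a row does not reach is not made up. A row lasts 1/12 s, in which the tool goes at most 41.7 mm and 7.16 degrees, less where a joint would pass 70% of its speed; a pose out of reach is approached as far as the arm can. A call with a gripper value outside its range is refused whole. "grip" is the finger opening in mm, from 0 to 94, set as the call begins (left out, the last holds). The fingers move at their own pace and stop on an object; "force" is the grip in N (left out, the last holds). Time passes only in rows, so rows that do not move let the fingers close. It gives the time, the measured TCP pose, the force, the opening and the grip force at its end, in the units of the state.
- get_state(): the state, without advancing time (a new reading comes with each control period).
- camera(name): name is "scene" or "top" or "wrist"; returns a dict with "frame" (420x560x3 uint8, red, green, blue), "camera_matrix" (3x3 intrinsics, pixels), "dist" ([k1, k2, p1, p2, k3] as OpenCV has them; the pictures are not rectified), "origin" and "orientation" of the camera in the world; the wrist camera has in their place "tool_from_camera" (4x4, takes a point from camera to tool coordinates, whose origin is the TCP and whose axes are the flange's). Camera axes: x right, y up, looking along -z (the intrinsics and any distortion apply to the point x, -y, -z); pixel columns grow to the right and rows downward; lengths in m; the calibration is good to about 2 mm. A picture is of the moment at which its call begins: read the wrist's pose just before it. There is no depth.
- hand_in(): hands the job in; it is judged then, once.
The state is a dict: "time_s": time; "q": joint angles; "dq": joint speeds; "joint_torque": joint torques, N m; "tcp_pos": TCP position; "eef_rot": TCP orientation; "ft_force": force on the tool from outside, world axes, zero at the start; "moment": the same for the moment, N m; "finger_gap": opening from 0.0 (shut) to 1.0 (fully open); "grip_force": force on a finger pad.
Only numpy, scipy, OpenCV 4.12 (cv2) and the standard library are available. Lean on these libraries where they do the work, as an engineer would, in place of code of your own. Each camera call takes 0.05 s, during which the arm holds its last target. There are 200 camera calls.

## Working session

There is one attempt and no reset: what is moved stays moved. The work goes in short steps, Python scripts to look and compute and a tool call to move; the robot and the scene stay as the last step left them, time stands still between calls to the robot, and variables do not carry over. Pictures are saved under pics/ and viewed, at most 10 in all, crops included, and the job is handed in when it is done.

Besides the shell and the picture viewer there is one more tool, called after "Request:" as name([rows], argument=value, ...), one row to a line, values as JSON. move_arm: Moves the arm, as the interface text tells. Its arguments: {"type":"object","properties":{"series":{"type":"array","items":{"type":"object","properties":{"linear":{"type":"array","items":{"type":"number"}},"twist":{"type":"array","items":{"type":"number"}}}}},"grip":{"type":"number"},"force":{"type":"number"}},"required":["series"]}

```bash
mkdir -p pics; ls; python3 - <<'E'
from rig import *
import cv2,pickle
s=get_state();print({k:s[k] for k in('time_s','tcp_pos','eef_rot','q','finger_gap')})
d={}
for n in('scene','top'):
    c=camera(n);d[n]=c;cv2.imwrite(f'pics/{n}0.png',c['frame'][:,:,::-1]);print(n,c['camera_matrix'],c['dist'],c['origin'],c['orientation'])
pickle.dump(d,open('cam0.pkl','wb'))
E
```

```text
pics
{'time_s': 0.0, 'tcp_pos': array([ 0.20789243, -0.61518463,  0.20456384]), 'eef_rot': array([-9.11564825e-04,  9.86755965e-01,  1.62209154e-01, -1.54959257e-04]), 'q': array([ 1.17918878,  0.62936161,  0.03839976,  1.51830385, -0.02698683,
        0.99629319, -0.01999206]), 'finger_gap': 1.0013793810889635}
scene [[507.87628619   0.         274.12164243]
 [  0.         507.87628619 205.24986878]
 [  0.           0.           1.        ]] [-0.09140232  0.          0.          0.          0.        ] [-0.08797507  0.68231855  0.6518421 ] [-0.31915598 -0.17960045  0.45384441  0.81234746]
top [[536.56768555   0.         280.69551231]
 [  0.         536.56768555 213.68465537]
 [  0.           0.           1.        ]] [-0.11935417  0.          0.          0.          0.        ] [ 0.31089009 -0.00985873  1.13928364] [-0.70348564 -0.063096    0.06713054  0.70471295]
```

View pics/scene0.png

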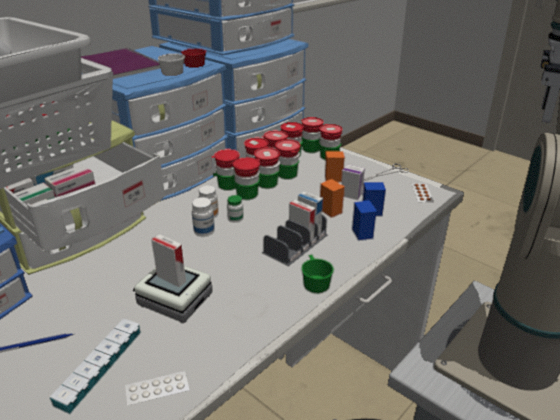

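View pics/top0.png

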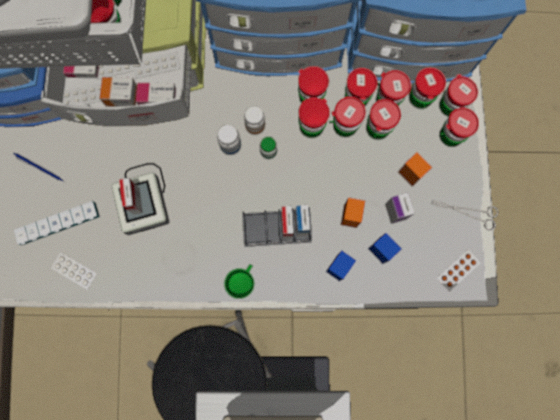

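The scene view shows the reader with the red/white carton at (170,270), the rack at (298,240), the green cup at (317,272) and the purple carton at (352,180). The top view shows the reader at (140,203), the rack at (278,226), the cup at (240,282) and the purple carton at (401,206), among orange cartons at (354,212) and (416,168) and blue ones at (341,265) and (385,248).

```bash
cat > h.py <<'E'
import numpy as np,cv2
from scipy.spatial.transform import Rotation as R
def rot(q): q=np.asarray(q);return R.from_quat([q[1],q[2],q[3],q[0]]).as_matrix()
def ext(c,s=None):
    if 'origin' in c: return rot(c['orientation']),np.array(c['origin'])
    T=np.array(c['tool_from_camera']);Rt=rot(s['eef_rot'])
    return Rt@T[:3,:3],Rt@T[:3,3]+np.array(s['tcp_pos'])
def rays(c,px,s=None):
    p=cv2.undistortPoints(np.array(px,float).reshape(-1,1,2),np.array(c['camera_matrix']),np.array(c['dist'])).reshape(-1,2)
    Rw,o=ext(c,s);return o,(Rw@np.c_[p[:,0],-p[:,1],-np.ones(len(p))].T).T
def onz(c,px,z,s=None):
    o,d=rays(c,px,s);return o+d*((np.asarray(z)-o[2])/d[:,2])[:,None]
def proj(c,P,s=None):
    Rw,o=ext(c,s);q=(np.atleast_2d(P)-o)@Rw;q=q*[1,-1,-1]
    return cv2.projectPoints(q,np.zeros(3),np.zeros(3),np.array(c['camera_matrix']),np.array(c['dist']))[0].reshape(-1,2)
E
python3 - <<'E'
from h import *;import pickle
d=pickle.load(open('cam0.pkl','rb'));c=d['top'];f=c['frame']
a=cv2.resize(f[160:250,95:185],None,fx=4.4,fy=4.4,interpolation=cv2.INTER_CUBIC)
b=cv2.resize(f[180:270,230:320],None,fx=4.4,fy=4.4,interpolation=cv2.INTER_CUBIC)
cv2.imwrite('pics/crop0.png',np.hstack([a,b])[:,:,::-1])
for n,p,z in[('reader',(140,203),.054),('rack',(278,226),.052),('wait',(401,206),.074),('cup',(240,282),.044),('orange',(354,212),.074),('bottle',(228,136),.078),('blue',(385,248),.074)]:
    print(n,onz(c,[p],[z])[0].round(3))
E
```

```text
reader [0.536 0.276 0.054]
rack [ 0.488 -0.011  0.052]
wait [ 0.525 -0.262  0.074]
cup [0.374 0.067 0.044]
orange [ 0.513 -0.165  0.074]
bottle [0.673 0.093 0.078]
blue [ 0.439 -0.225  0.074]
```

View pics/crop0.png

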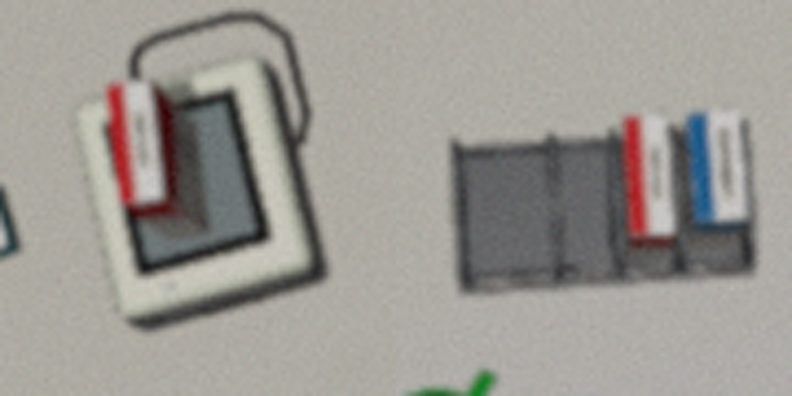

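The crop shows the read carton's top, with corners near (110,84), (153,82), (167,203) and (122,211) on the reader. In the rack, the filed slim and tall cartons are at right. The empty narrow slot lies between the divider tops at x≈551 and x≈613.

```bash
python3 - <<'E'
from h import *;import pickle
from rig import *
d=pickle.load(open('cam0.pkl','rb'));c=d['top']
L=lambda p:np.array(p)/4.4+[95-.4,160-.4]
Rr=lambda p:(np.array(p)-[396,0])/4.4+[230-.4,180-.4]
def ang(a,b): v=b-a; return np.degrees(np.arctan2(v[1],v[0])).round(1)
P=onz(c,L([(110,84),(153,82),(167,203),(122,211)]),[.137]*4);print('read',P.mean(0).round(4),ang(P[3],P[0]),ang(P[2],P[1]),P.round(3)[:,:2].tolist())
G=onz(c,L([(106,122),(233,94),(269,238),(145,272)]),[.054]*4);print('glass',G.mean(0).round(4),ang(G[3],G[0]),ang(G[2],G[1]),G.round(3)[:,:2].tolist())
K=onz(c,Rr([(456,145),(551,140),(613,135),(463,290),(560,280),(622,275),(680,270),(750,268)]),[.052]*8);print('rack',K.round(3)[:,:2].tolist())
f=c['frame'];hsv=cv2.cvtColor(f,cv2.COLOR_RGB2HSV)
w=camera('wrist');print(w['camera_matrix'],w['dist'],w['tool_from_camera'])
E
```

```text
read [0.5399 0.283  0.137 ] 8.5 9.5 [[0.567, 0.297], [0.568, 0.278], [0.514, 0.269], [0.51, 0.288]]
glass [0.5411 0.2821 0.054 ] 17.4 16.2 [[0.57, 0.323], [0.583, 0.262], [0.514, 0.242], [0.497, 0.301]]
rack [[0.516, 0.061], [0.519, 0.016], [0.521, -0.013], [0.448, 0.057], [0.452, 0.012], [0.455, -0.017], [0.457, -0.044], [0.458, -0.076]]
[[300.84563858   0.         281.79032925]
 [  0.         300.84563858 207.89500348]
 [  0.           0.           1.        ]] [-0.04816379  0.          0.          0.          0.        ] [[-9.10519999e-04  9.72210525e-01  2.34106526e-01  6.72873832e-02]
 [ 9.99999527e-01  9.65225871e-04 -1.19104677e-04  3.65100185e-04]
 [-3.41760496e-04  2.34106307e-01 -9.72210944e-01 -1.79187359e-01]
 [ 0.00000000e+00  0.00000000e+00  0.00000000e+00  1.00000000e+00]]
```

Request:
move_arm([
  {"linear": [0, 0, -12], "twist": [0, 0, -7.1]},
  {"linear": [0, 0, -12], "twist": [0, 0, -7.1]},
  {"linear": [0, 0, -12], "twist": [0, 0, -7.1]},
  {"linear": [0, 0, -12], "twist": [0, 0, -7.1]},
  {"linear": [0, 0, -12], "twist": [0, 0, -7.1]},
  {"linear": [0, 0, -12], "twist": [0, 0, -7.1]},
  {"linear": [0, 0, -12], "twist": [0, 0, -7.1]},
  {"linear": [0, 0, -12], "twist": [0, 0, -7.1]},
  {"linear": [0, 0, -12], "twist": [0, 0, -7.1]},
  {"linear": [0, 0, -12], "twist": [0, 0, -7.1]},
])

```text
time_s: 0.98
tcp_pos: [0.2078, -0.6156, 0.3257]
eef_rot: [-0.0, 0.707, 0.707, 0.0]
ft_force: [-0.4, 0.0, -0.4]
finger_gap: 0.999
grip_force: 0.0
```

Request:
move_arm([
  {"linear": [29, 24, 8]},
  {"linear": [29, 24, 8]},
  {"linear": [29, 24, 8]},
  {"linear": [29, 24, 8]},
  {"linear": [29, 24, 8]},
  {"linear": [29, 24, 8]},
  {"linear": [29, 24, 8]},
  {"linear": [29, 24, 8]},
  {"linear": [29, 24, 8]},
  {"linear": [29, 24, 8]},
  {"linear": [29, 24, 8]},
  {"linear": [29, 24, 8]},
  {"linear": [0, 0, 0]},
])

```text
$.series[0]: bad value
```

```bash
cat > snap.py <<'E'
import sys,pickle,cv2
from rig import *
s=get_state();c=camera('wrist');n=sys.argv[1]
pickle.dump((c,s),open(n+'.pkl','wb'));cv2.imwrite(f'pics/{n}.png',c['frame'][:,:,::-1])
print(s['time_s'],s['tcp_pos'].round(4),s['q'].round(2),s['eef_rot'].round(4))
E
python3 snap.py w1
```

```text
0.9833 [ 0.2078 -0.6156  0.3257] [ 1.37  0.55 -0.29  1.34  0.16  1.28  1.07] [-4.000e-04  7.071e-01  7.072e-01  1.000e-04]
```

View pics/w1.png

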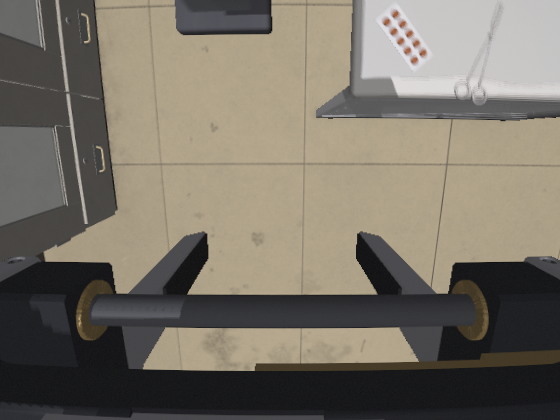

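The floor, the desk edge and the gripper fill this view, because the move was refused: each row needs a "twist". The useful field is the upper half, which is the tool's +x side.

Request:
move_arm([
  {"linear": [25, 26, 8], "twist": [0, 0, 0]},
  {"linear": [25, 26, 8], "twist": [0, 0, 0]},
  {"linear": [25, 26, 8], "twist": [0, 0, 0]},
  {"linear": [25, 26, 8], "twist": [0, 0, 0]},
  {"linear": [25, 26, 8], "twist": [0, 0, 0]},
  {"linear": [25, 26, 8], "twist": [0, 0, 0]},
  {"linear": [25, 26, 8], "twist": [0, 0, 0]},
  {"linear": [25, 26, 8], "twist": [0, 0, 0]},
  {"linear": [25, 26, 8], "twist": [0, 0, 0]},
  {"linear": [25, 26, 8], "twist": [0, 0, 0]},
  {"linear": [25, 26, 8], "twist": [0, 0, 0]},
  {"linear": [0, 0, 0], "twist": [0, 0, 0]},
  {"linear": [0, 0, 0], "twist": [0, 0, 0]},
])

```text
time_s: 2.12
tcp_pos: [0.497, -0.3396, 0.2364]
eef_rot: [-0.001, 0.708, 0.706, 0.0]
ft_force: [-0.4, -1.5, -0.9]
finger_gap: 1.0
grip_force: 0.0
```

```bash
python3 snap.py w2
```

```text
2.1167 [ 0.497  -0.3396  0.2364] [ 0.76  0.54 -0.33  1.61  0.2   1.02  0.37] [-1.000e-03  7.081e-01  7.061e-01  4.000e-04]
```

View pics/w2.png

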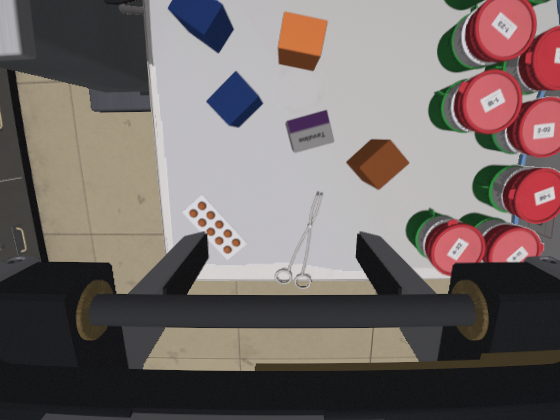

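The purple-edged waiting carton's top has corners near (285,121), (328,110), (334,142) and (294,152). Its wide side is turned about 14° from world x, and there is clear space at both ends. Next I look at the rack, then the reader.

Request:
move_arm([
  {"linear": [37, 0, 0], "twist": [0, 0, 0]},
  {"linear": [37, 0, 0], "twist": [0, 0, 0]},
  {"linear": [37, 0, 0], "twist": [0, 0, 0]},
  {"linear": [37, 0, 0], "twist": [0, 0, 0]},
  {"linear": [37, 0, 0], "twist": [0, 0, 0]},
  {"linear": [37, 0, 0], "twist": [0, 0, 0]},
  {"linear": [37, 0, 0], "twist": [0, 0, 0]},
  {"linear": [0, 0, 0], "twist": [0, 0, 0]},
  {"linear": [0, 0, 0], "twist": [0, 0, 0]},
])

```text
time_s: 2.92
tcp_pos: [0.497, -0.0833, 0.2379]
eef_rot: [0.0, 0.709, 0.705, -0.0]
ft_force: [-0.2, -1.1, -0.3]
finger_gap: 1.003
grip_force: 0.0
```

```bash
python3 snap.py w3
```

```text
2.9167 [ 0.497  -0.0833  0.2379] [ 0.38  0.4  -0.38  1.87  0.18  0.91 -0.09] [ 5.000e-04  7.090e-01  7.052e-01 -0.000e+00]
```

Request:
move_arm([
  {"linear": [38, 5, 0], "twist": [0, 0, 0]},
  {"linear": [38, 5, 0], "twist": [0, 0, 0]},
  {"linear": [38, 5, 0], "twist": [0, 0, 0]},
  {"linear": [38, 5, 0], "twist": [0, 0, 0]},
  {"linear": [38, 5, 0], "twist": [0, 0, 0]},
  {"linear": [38, 5, 0], "twist": [0, 0, 0]},
  {"linear": [38, 5, 0], "twist": [0, 0, 0]},
  {"linear": [0, 0, 0], "twist": [0, 0, 0]},
  {"linear": [0, 0, 0], "twist": [0, 0, 0]},
])

```text
time_s: 3.72
tcp_pos: [0.5345, 0.182, 0.2371]
eef_rot: [0.0, 0.709, 0.705, -0.0]
ft_force: [-0.4, -0.1, -0.8]
finger_gap: 0.997
grip_force: 0.0
```

```bash
python3 snap.py w4; python3 - <<'E'
import cv2,numpy as np
a=cv2.imread('pics/w3.png')[0:250,130:430];b=cv2.imread('pics/w4.png')[0:250,130:430]
cv2.imwrite('pics/m34.png',cv2.resize(np.hstack([a,b]),None,fx=1.333,fy=1.333,interpolation=cv2.INTER_CUBIC))
E
```

```text
3.7167 [0.5345 0.182  0.2371] [-0.11  0.49 -0.4   1.71  0.22  0.98 -0.6 ] [ 1.000e-04  7.092e-01  7.050e-01 -1.000e-04]
```

View pics/m34.png

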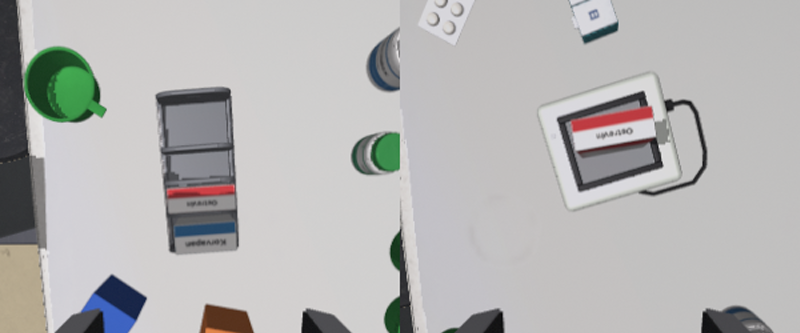

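The left panel (rack) shows the empty narrow slot between the dividers at y≈150 and y≈183. The right panel (reader) shows the bezel from (558,121) to (662,165) and the carton top from (572,124) to (656,132). A zoom will give exact corners.

```bash
python3 - <<'E'
from h import *
a=cv2.resize(cv2.imread('pics/w3.png')[60:195,240:315],None,fx=4.4,fy=4.4,interpolation=cv2.INTER_CUBIC)
b=cv2.resize(cv2.imread('pics/w4.png')[50:165,231:361],None,fx=3.5,fy=3.5,interpolation=cv2.INTER_CUBIC)
b=cv2.copyMakeBorder(b,0,a.shape[0]-b.shape[0],0,0,0)
cv2.imwrite('pics/z.png',cv2.convertScaleAbs(np.hstack([a,b]),alpha=1.2,beta=10));print(a.shape,b.shape)
E
```

```text
(594, 330, 3) (594, 455, 3)
```

View pics/z.png

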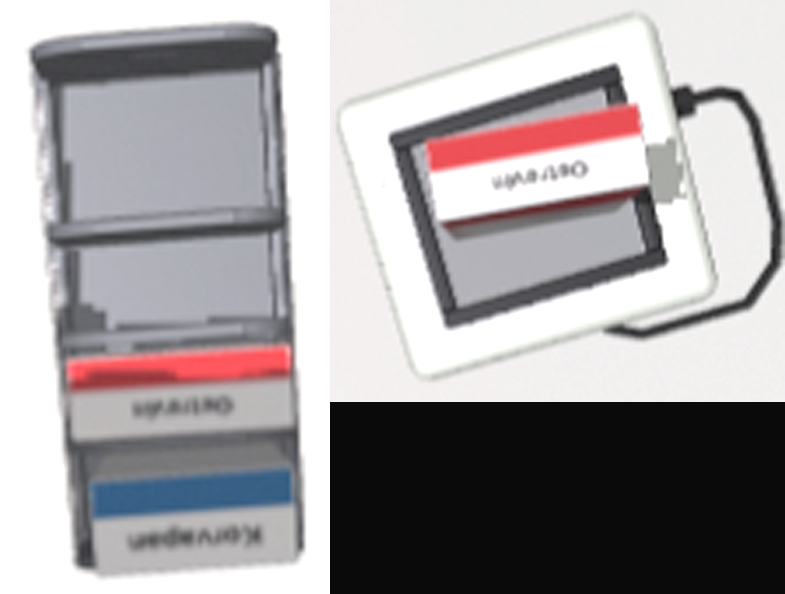

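The zoom shows divider tops with centre lines (50,232)–(285,215) and (65,338)–(280,326). The filed slim carton's top corners are (68,362), (292,347), (296,435) and (73,443). The bezel's outer corners are (390,140), (617,66), (666,258) and (448,326), and the read carton's top corners are (427,140), (638,104), (649,187) and (438,223).

```bash
python3 - <<'E'
from h import *;import pickle
A=lambda p:np.array(p)/4.4+[240-.4,60-.4]
B=lambda p:(np.array(p)-[330,0])/3.5+[231-.35,50-.35]
def rep(n,P):
    v=(P[1]-P[0])+(P[2]-P[3]);print(n,P.mean(0).round(4),'yaw',np.degrees(np.arctan2(v[1],v[0])).round(1),'size',np.linalg.norm(P[1]-P[0]).round(3),np.linalg.norm(P[2]-P[3]).round(3),np.linalg.norm(P[3]-P[0]).round(3),np.linalg.norm(P[2]-P[1]).round(3))
w,s=pickle.load(open('w3.pkl','rb'))
P=onz(w,A([(50,232),(285,215),(280,326),(65,338),(35,52),(275,35)]),[.052]*6,s);print(P[:,:2].round(4).tolist())
rep('filed',onz(w,A([(68,362),(292,347),(296,435),(73,443)]),[.089]*4,s))
rep('tall',onz(w,A([(90,483),(293,470),(299,562),(98,572)]),[.096]*4,s))
w,s=pickle.load(open('w4.pkl','rb'))
rep('glass',onz(w,B([(390,140),(617,66),(666,258),(448,326)]),[.054]*4,s))
rep('read',onz(w,B([(427,140),(638,104),(649,187),(438,223)]),[.137]*4,s))
w,s=pickle.load(open('w2.pkl','rb'))
rep('wait',onz(w,[(285,121),(328,110),(334,142),(294,152)],[.074]*4,s))
E
```

```text
[[0.4617, 0.0104], [0.5239, 0.0143], [0.5228, -0.0143], [0.465, -0.0171], [0.459, 0.0553], [0.5209, 0.059]]
filed [ 0.4964 -0.0313  0.089 ] yaw 2.5 size 0.054 0.055 0.02 0.021
tall [ 0.4994 -0.061   0.096 ] yaw 2.9 size 0.049 0.049 0.022 0.023
glass [0.5421 0.2817 0.054 ] yaw 16.7 size 0.077 0.076 0.062 0.063
read [0.5424 0.2829 0.137 ] yaw 8.9 size 0.053 0.054 0.02 0.02
wait [ 0.5284 -0.2678  0.074 ] yaw 13.8 size 0.048 0.046 0.035 0.035
```

```bash
python3 - <<'E'
from h import *;import pickle
w,s=pickle.load(open('w3.pkl','rb'));g=cv2.cvtColor(w['frame'],cv2.COLOR_RGB2GRAY)
for r in(118,121,124,127,130):print(r,g[r,244:312].tolist())
for c in(270,285,300):print('col',c,g[104:150,c].tolist())
px=[(c,124) for c in(250,255,260,300,305,310)]
for z in(.004,.012,.052):print(z,onz(w,px,[z]*6,s)[:,0].round(4))
E
```

```text
118 [208, 208, 208, 208, 208, 207, 176, 144, 149, 143, 99, 66, 78, 78, 122, 143, 143, 143, 143, 142, 141, 142, 142, 141, 141, 140, 140, 139, 140, 139, 139, 139, 139, 139, 139, 138, 139, 138, 138, 138, 137, 137, 137, 137, 137, 137, 136, 136, 136, 136, 135, 134, 135, 136, 135, 135, 135, 105, 143, 136, 87, 108, 196, 208, 208, 207, 208, 208]
121 [208, 207, 208, 208, 208, 207, 185, 172, 145, 131, 103, 62, 74, 79, 123, 143, 143, 143, 143, 143, 142, 142, 142, 141, 141, 141, 141, 141, 139, 140, 140, 140, 139, 139, 139, 139, 138, 138, 137, 139, 138, 138, 137, 137, 138, 137, 136, 136, 136, 137, 136, 137, 136, 135, 136, 134, 134, 104, 127, 134, 86, 84, 193, 208, 207, 208, 207, 208]
124 [208, 208, 208, 208, 208, 207, 209, 167, 135, 142, 113, 71, 72, 78, 123, 143, 143, 143, 143, 143, 142, 142, 142, 142, 141, 140, 140, 140, 141, 140, 140, 140, 140, 139, 139, 139, 139, 139, 138, 138, 138, 138, 137, 137, 137, 138, 137, 137, 136, 137, 137, 136, 136, 135, 136, 135, 135, 117, 98, 129, 97, 73, 160, 201, 208, 207, 208, 208]
127 [209, 208, 208, 208, 208, 208, 207, 165, 164, 170, 144, 97, 69, 79, 125, 143,
[... 732 characters left out ...]
41, 141, 137, 112, 85, 112, 131, 117, 95, 98, 117, 127, 109, 101, 80, 64, 65, 80, 116, 140]
col 285 [136, 136, 135, 123, 111, 133, 127, 74, 49, 61, 113, 136, 137, 136, 137, 138, 137, 138, 138, 138, 138, 139, 138, 139, 139, 139, 139, 138, 132, 115, 118, 131, 110, 79, 94, 125, 130, 107, 107, 107, 108, 96, 88, 117, 141, 145]
col 300 [115, 115, 113, 96, 94, 92, 68, 51, 65, 113, 134, 134, 134, 134, 135, 134, 134, 134, 135, 135, 135, 135, 135, 135, 135, 135, 136, 124, 95, 98, 100, 100, 95, 88, 114, 124, 107, 106, 107, 100, 84, 87, 115, 140, 147, 146]
0.004 [0.4553 0.462  0.4686 0.5218 0.5284 0.5351]
0.012 [0.4561 0.4627 0.4692 0.5213 0.5278 0.5343]
0.052 [0.4602 0.4661 0.4719 0.5189 0.5248 0.5306]
```

```bash
python3 - <<'E'
from h import *;import pickle
w,s=pickle.load(open('w3.pkl','rb'))
print(onz(w,[(270,115),(285,114),(300,113)],[.004]*3,s).round(4).tolist())
print(onz(w,[(270,132.5),(285,132),(300,131)],[.052]*3,s).round(4).tolist())
print(onz(w,[(270,132.5),(285,132),(300,131)],[.004]*3,s).round(4).tolist())
print(onz(w,[(270,108.7),(285,107.7),(300,106.7)],[.052]*3,s).round(4).tolist(), onz(w,[(285,140)],[.089],s))
E
```

```text
[[0.4821, 0.0102, 0.004], [0.5019, 0.0114, 0.004], [0.5217, 0.0126, 0.004]]
[[0.4835, -0.0127, 0.052], [0.5012, -0.0123, 0.052], [0.5189, -0.0112, 0.052]]
[[0.4818, -0.0123, 0.004], [0.5018, -0.0118, 0.004], [0.5218, -0.0106, 0.004]]
[[0.4839, 0.0143, 0.052], [0.5013, 0.0153, 0.052], [0.5188, 0.0163, 0.052]] [[ 0.50077114 -0.02097438  0.089     ]]
```

Request:
move_arm([
  {"linear": [0, 0, 0], "twist": [0, 0, -4.6]},
  {"linear": [0, 0, 0], "twist": [0, 0, -4.6]},
  {"linear": [33, 8, 0], "twist": [0, 0, 0]},
  {"linear": [33, 8, 0], "twist": [0, 0, 0]},
  {"linear": [33, 7, 0], "twist": [0, 0, 0]},
  {"linear": [0, 0, 30], "twist": [0, 0, 0]},
  {"linear": [0, 0, 30], "twist": [0, 0, 0]},
  {"linear": [0, 0, 20], "twist": [0, 0, 0]},
  {"linear": [0, 0, 0], "twist": [0, 0, 0]},
  {"linear": [0, 0, 0], "twist": [0, 0, 0]},
])

```text
time_s: 4.6
tcp_pos: [0.542, 0.28, 0.1568]
eef_rot: [0.0, 0.652, 0.758, -0.002]
ft_force: [0.1, 0.3, 1.2]
finger_gap: 1.007
grip_force: 0.0
```

```bash
cat >> h.py <<'E'
def go(s,x,y,z,phi=None):
    "remaining move to a TCP goal: twist about z first, then shift in the turned tool axes (mm)"
    M=rot(s['eef_rot']);p0=np.degrees(np.arctan2(M[1,1],M[0,1]));phi=p0 if phi is None else phi
    f=np.radians(phi);d=(np.array([x,y,z])-s['tcp_pos'])*1000
    tilt=(M.T@np.array([0,0,-1]))
    print('t',round(s['time_s'],2),'tcp',np.round(s['tcp_pos'],4),'phi',p0.round(2),'twist',(p0-phi).round(2),'shift',np.round([-np.sin(f)*d[0]+np.cos(f)*d[1],np.cos(f)*d[0]+np.sin(f)*d[1],-d[2]],1),'down in tool',tilt.round(4),'F',np.round(s['ft_force'],1),'gap',round(s['finger_gap']*94,1),'grip',s['grip_force'])
E
python3 - <<'E'
from h import *;from rig import *
go(get_state(),.542,.283,.101,8.9)
E
```

```text
t 4.6 tcp [0.542  0.28   0.1568] phi 8.61 twist -0.29 shift [ 2.9  0.5 55.8] down in tool [0.0024 0.0019 1.    ] F [0.1 0.3 1.2] gap 94.7 grip 0.0
```

Request:
move_arm([
  {"linear": [3, 0.5, 0], "twist": [0, 0, -0.3]},
  {"linear": [0, 0, 20], "twist": [0, 0, 0]},
  {"linear": [0, 0, 20], "twist": [0, 0, 0]},
  {"linear": [0, 0, 15], "twist": [0, 0, 0]},
  {"linear": [0, 0, 0], "twist": [0, 0, 0]},
  {"linear": [0, 0, 0], "twist": [0, 0, 0]},
])

```text
time_s: 5.1
tcp_pos: [0.5422, 0.2866, 0.1037]
eef_rot: [0.0, 0.649, 0.761, 0.001]
ft_force: [0.5, 0.1, 1.0]
finger_gap: 1.006
grip_force: 0.0
```

Request:
move_arm([
  {"linear": [0, 0, 0], "twist": [0, 0, 0]},
  {"linear": [0, 0, 0], "twist": [0, 0, 0]},
  {"linear": [0, 0, 0], "twist": [0, 0, 0]},
  {"linear": [0, 0, 0], "twist": [0, 0, 0]},
  {"linear": [0, 0, 0], "twist": [0, 0, 0]},
  {"linear": [0, 0, 0], "twist": [0, 0, 0]},
  {"linear": [0, 0, 0], "twist": [0, 0, 0]},
  {"linear": [0, 0, 0], "twist": [0, 0, 0]},
], grip=40, force=12)

```text
time_s: 5.77
tcp_pos: [0.5413, 0.2867, 0.1027]
eef_rot: [0.0, 0.648, 0.761, 0.0]
ft_force: [0.2, -0.0, 1.6]
finger_gap: 0.582
grip_force: 12.0
```

```bash
python3 - <<'E'
from h import *;from rig import *
go(get_state(),.542,.283,.101,8.9)
E
```

```text
t 5.77 tcp [0.5413 0.2867 0.1027] phi 9.16 twist 0.26 shift [-3.8  0.1  1.7] down in tool [-0.e+00 -3.e-04  1.e+00] F [ 0.2 -0.   1.6] gap 54.7 grip 11.994365751743317
```

Request:
move_arm([
  {"linear": [0, 0, -15], "twist": [0, 0, 0]},
  {"linear": [0, 0, -25], "twist": [0, 0, 0]},
  {"linear": [0, 0, -25], "twist": [0, 0, 0]},
  {"linear": [0, 0, 0], "twist": [0, 0, 3]},
  {"linear": [0, 0, 0], "twist": [0, 0, 3]},
  {"linear": [-28, -6.4, 0], "twist": [0, 0, 0]},
  {"linear": [-28, -6.4, 0], "twist": [0, 0, 0]},
  {"linear": [-28, -6.4, 0], "twist": [0, 0, 0]},
  {"linear": [-28, -6.4, 0], "twist": [0, 0, 0]},
  {"linear": [-28, -6.4, 0], "twist": [0, 0, 0]},
  {"linear": [-28, -6.4, 0], "twist": [0, 0, 0]},
  {"linear": [-28, -6.4, 0], "twist": [0, 0, 0]},
  {"linear": [-28, -6.4, 0], "twist": [0, 0, 0]},
  {"linear": [-28, -6.4, 0], "twist": [0, 0, 0]},
  {"linear": [-28, -6.4, 0], "twist": [0, 0, 0]},
  {"linear": [0, 0, 0], "twist": [0, 0, 0]},
  {"linear": [0, 0, 0], "twist": [0, 0, 0]},
  {"linear": [0, 0, 0], "twist": [0, 0, 0]},
])

```text
time_s: 7.27
tcp_pos: [0.493, 0.0043, 0.1676]
eef_rot: [-0.0, 0.687, 0.726, 0.0]
ft_force: [0.4, 0.3, 0.1]
finger_gap: 0.586
grip_force: 12.0
```

```bash
python3 - <<'E'
from h import *;from rig import *;import pickle
s=get_state();go(s,.4928,.0026,.060,3.2)
t=camera('top');c=camera('scene');pickle.dump((t,c,s),open('held.pkl','wb'))
p=proj(c,[s['tcp_pos']])[0];print(p, proj(t,[s['tcp_pos']])[0])
u,v=p.astype(int);a=cv2.resize(c['frame'][v-50:v+80,u-65:u+65],None,fx=4.4,fy=4.4,interpolation=cv2.INTER_CUBIC)
cv2.imwrite('pics/held.png',a[:,:,::-1]);print(u,v)
E
```

```text
t 7.27 tcp [0.493  0.0043 0.1676] phi 3.17 twist -0.03 shift [ -1.6  -0.3 107.6] down in tool [-7.e-04 -6.e-04  1.e+00] F [0.4 0.3 0.1] gap 55.1 grip 11.994224488735199
[293.14539766 177.91257771] [269.89748095 213.22449141]
293 177
```

View pics/held.png

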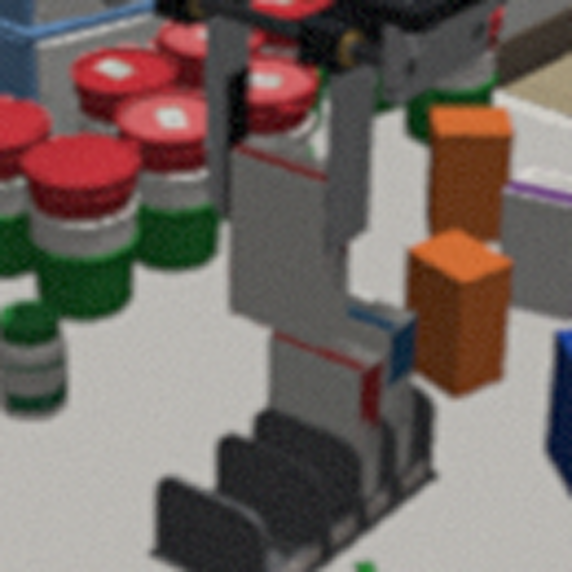

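The scene crop shows the carton upright in the fingers above the narrow slot. Its lower left corner is near (230,308), and the filed cartons stand behind it.

```bash
python3 - <<'E'
from h import *;import pickle
t,c,s=pickle.load(open('held.pkl','rb'))
for off in(.0,):
    x,y=.493,.0043-.0038;a=np.radians(3.2);ux=np.array([np.cos(a),np.sin(a)]);uy=np.array([-np.sin(a),np.cos(a)])
    for n,sx,sy,z in[('nearL bot',1,1,.117),('nearR bot',-1,1,.117),('top L',1,1,.202),('top R',-1,1,.202)]:
        q=np.array([x,y])+sx*.0275*ux+sy*.01*uy
        print(n,((proj(c,[[*q,z]])[0]-[228,127]+.4)*4.4).round(0))
E=lambda p:np.array(p)/4.4+[228-.4,127-.4]
print(onz(c,E([(230,308),(325,343),(233,147),(325,178)]),[.117,.117,.202,.202]).round(4))
f=np.array([(264,330),(362,368)]);print('filed top +y edge',onz(c,E([(272,332),(363,368)]),[.089]*2).round(4))
print('div3 top? ',onz(c,E([(258,418),(222,440),(160,482)]),[.052]*3).round(4))
E
```

```text
nearL bot [233. 308.]
nearR bot [326. 347.]
top L [233. 145.]
top R [331. 181.]
[[0.5206 0.0131 0.117 ]
 [0.4674 0.0068 0.117 ]
 [0.5189 0.0134 0.202 ]
 [0.4689 0.0085 0.202 ]]
filed top +y edge [[ 0.5221 -0.0189  0.089 ]
 [ 0.4686 -0.0235  0.089 ]]
div3 top?  [[5.136e-01 2.000e-04 5.200e-02]
 [5.135e-01 2.620e-02 5.200e-02]
 [5.110e-01 7.170e-02 5.200e-02]]
```

Request:
move_arm([
  {"linear": [-1.7, -0.2, 0], "twist": [0, 0, 0]},
  {"linear": [0, 0, 20], "twist": [0, 0, 0]},
  {"linear": [0, 0, 20], "twist": [0, 0, 0]},
  {"linear": [0, 0, 15], "twist": [0, 0, 0]},
  {"linear": [0, 0, 10], "twist": [0, 0, 0]},
  {"linear": [0, 0, 5], "twist": [0, 0, 0]},
  {"linear": [0, 0, 5], "twist": [0, 0, 0]},
  {"linear": [0, 0, 0], "twist": [0, 0, 0]},
  {"linear": [0, 0, 0], "twist": [0, 0, 0]},
])

```text
time_s: 8.12
tcp_pos: [0.4931, 0.0021, 0.0928]
eef_rot: [0.0, 0.687, 0.726, 0.0]
ft_force: [0.2, 0.6, 1.2]
finger_gap: 0.581
grip_force: 12.0
```

```bash
python3 - <<'E'
from h import *;from rig import *
go(get_state(),.4928,.0026,.055,3.2)
E
```

```text
t 8.12 tcp [0.4931 0.0021 0.0928] phi 3.18 twist -0.02 shift [ 0.5 -0.2 37.8] down in tool [-0.e+00 -7.e-04  1.e+00] F [0.2 0.6 1.2] gap 54.7 grip 11.993982195854187
```

Request:
move_arm([
  {"linear": [0, 0, 8], "twist": [0, 0, 0]},
  {"linear": [0, 0, 8], "twist": [0, 0, 0]},
  {"linear": [0, 0, 8], "twist": [0, 0, 0]},
  {"linear": [0, 0, 5], "twist": [0, 0, 0]},
  {"linear": [0, 0, 3], "twist": [0, 0, 0]},
  {"linear": [0, 0, 2], "twist": [0, 0, 0]},
  {"linear": [0, 0, 0], "twist": [0, 0, 0]},
  {"linear": [0, 0, 0], "twist": [0, 0, 0]},
])

```text
time_s: 8.78
tcp_pos: [0.4927, 0.0019, 0.0585]
eef_rot: [0.0, 0.687, 0.726, 0.0]
ft_force: [-0.1, -0.9, -0.7]
finger_gap: 0.584
grip_force: 12.0
```

Request:
move_arm([
  {"linear": [0, 0, 1], "twist": [0, 0, 0]},
  {"linear": [0, 0, 1], "twist": [0, 0, 0]},
  {"linear": [0, 0, 1], "twist": [0, 0, 0]},
  {"linear": [0, 0, 0], "twist": [0, 0, 0]},
  {"linear": [0, 0, 0], "twist": [0, 0, 0]},
])

```text
time_s: 9.2
tcp_pos: [0.4927, 0.0019, 0.0555]
eef_rot: [0.0, 0.687, 0.726, 0.0]
ft_force: [0.5, -0.2, 0.1]
finger_gap: 0.584
grip_force: 12.0
```

Request:
move_arm([
  {"linear": [0, 0, 0.7], "twist": [0, 0, 0]},
  {"linear": [0, 0, 0.7], "twist": [0, 0, 0]},
  {"linear": [0, 0, 0], "twist": [0, 0, 0]},
  {"linear": [0, 0, 0], "twist": [0, 0, 0]},
])

```text
time_s: 9.53
tcp_pos: [0.4929, 0.0019, 0.0545]
eef_rot: [0.0, 0.687, 0.726, 0.0]
ft_force: [-0.1, -0.3, 5.0]
finger_gap: 0.586
grip_force: 12.0
```

Request:
move_arm([
  {"linear": [0, 0, 0], "twist": [0, 0, 0]},
  {"linear": [0, 0, 0], "twist": [0, 0, 0]},
  {"linear": [0, 0, 0], "twist": [0, 0, 0]},
  {"linear": [0, 0, 0], "twist": [0, 0, 0]},
  {"linear": [0, 0, 0], "twist": [0, 0, 0]},
  {"linear": [0, 0, -5], "twist": [0, 0, 0]},
  {"linear": [0, 0, -10], "twist": [0, 0, 0]},
  {"linear": [0, 0, -25], "twist": [0, 0, 0]},
  {"linear": [0, 0, -35], "twist": [0, 0, 0]},
  {"linear": [0, 0, -35], "twist": [0, 0, 0]},
  {"linear": [0, 0, -35], "twist": [0, 0, 0]},
  {"linear": [0, 0, -35], "twist": [0, 0, 0]},
  {"linear": [0, 0, 0], "twist": [0, 0, 0]},
], grip=72)

```text
time_s: 10.62
tcp_pos: [0.4967, 0.0027, 0.2411]
eef_rot: [0.005, 0.687, 0.726, 0.004]
ft_force: [1.3, 0.2, 0.7]
finger_gap: 0.768
grip_force: 0.0
```

```bash
python3 - <<'E'
from h import *;from rig import *;import pickle
s=get_state();go(s,.528,-.35,.237,0)
c=camera('scene');a=cv2.resize(c['frame'][180:270,250:340],None,fx=6,fy=6,interpolation=cv2.INTER_CUBIC)
pickle.dump(c,open('placed.pkl','wb'));cv2.imwrite('pics/placed.png',a[:,:,::-1])
E
```

```text
t 10.62 tcp [0.4967 0.0027 0.2411] phi 3.17 twist 3.17 shift [-352.7   31.3    4.1] down in tool [ 5.000e-04 -1.260e-02  9.999e-01] F [1.3 0.2 0.7] gap 72.2 grip 0.0
```

View pics/placed.png

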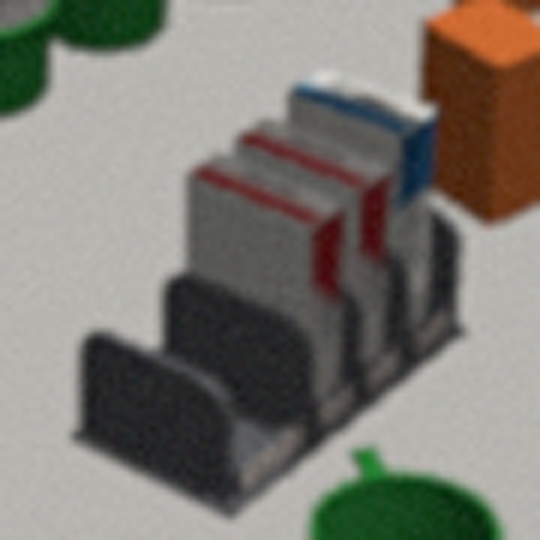

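The read carton stands upright beside the filed slim one, with its top edge at (190,170)–(345,212), level in the slot, released and with its neighbours unmoved. Next I refine the waiting carton's pose from the earlier wrist picture.

```bash
python3 - <<'E'
from h import *;import pickle
w,s=pickle.load(open('w2.pkl','rb'));f=w['frame'];g=cv2.cvtColor(f,cv2.COLOR_RGB2GRAY)
print(g[132,276:346:2].tolist());print(g[100:165:2,310].tolist())
for th in(160,175,190):
    m=np.zeros_like(g);m[98:160,276:344]=(g[98:160,276:344]<th)*255
    m=cv2.morphologyEx(m,cv2.MORPH_CLOSE,np.ones((5,5)))
    n,l,st,ce=cv2.connectedComponentsWithStats(m);i=l[130,310];i=i or 1+np.argmax(st[1:,4])
    r=cv2.minAreaRect(np.argwhere(l==i)[:,::-1].astype(np.float32));b=cv2.boxPoints(r)
    P=onz(w,b,[.074]*4,s);e=[P[(k+1)%4]-P[k] for k in range(4)];L=[np.linalg.norm(x) for x in e];k=int(np.argmax(L))
    print(th,st[i],b.round(1).tolist(),P.mean(0).round(4),np.round(L,4),np.degrees(np.arctan2(e[k][1],e[k][0])).round(1))
E
```

```text
[191, 190, 191, 190, 190, 191, 89, 72, 79, 98, 112, 125, 130, 133, 133, 133, 133, 133, 132, 132, 133, 126, 121, 99, 130, 133, 132, 132, 166, 188, 188, 189, 188, 188, 188]
[189, 190, 190, 189, 189, 190, 188, 118, 53, 53, 54, 54, 53, 56, 111, 133, 133, 128, 68, 80, 121, 133, 132, 133, 156, 190, 190, 190, 191, 190, 190, 190, 190]
160 [ 285  110   49   43 1463] [[283.5, 120.69999694824219], [326.3999938964844, 109.0], [335.29998779296875, 141.39999389648438], [292.3999938964844, 153.10000610351562]] [ 0.5275 -0.2676  0.074 ] [0.0483 0.0363 0.0494 0.0365] -165.0
175 [ 285  109   50   44 1513] [[283.20001220703125, 120.5], [326.6000061035156, 108.5999984741211], [335.6000061035156, 141.60000610351562], [292.20001220703125, 153.5]] [ 0.5275 -0.2677  0.074 ] [0.0489 0.037  0.05   0.0372] -165.0
190 [ 278   98   66   62 3350] [[278.0, 98.0], [343.0, 98.0], [343.0, 159.0], [278.0, 159.0]] [ 0.5287 -0.2653  0.074 ] [0.0704 0.0657 0.0733 0.0655] 179.9
```

Request:
move_arm([
  {"linear": [0, 0, 0], "twist": [0, 0, -5.7]},
  {"linear": [0, 0, 0], "twist": [0, 0, -5.6]},
  {"linear": [-30, -4.2, 0], "twist": [0, 0, 0]},
  {"linear": [-30, -4.2, 0], "twist": [0, 0, 0]},
  {"linear": [-30, -4.2, 0], "twist": [0, 0, 0]},
  {"linear": [-30, -4.2, 0], "twist": [0, 0, 0]},
  {"linear": [-30, -4.2, 0], "twist": [0, 0, 0]},
  {"linear": [-30, -4.2, 0], "twist": [0, 0, 0]},
  {"linear": [-30, -4.2, 0], "twist": [0, 0, 0]},
  {"linear": [-30, -4.2, 0], "twist": [0, 0, 0]},
  {"linear": [-30, -4.2, 0], "twist": [0, 0, 0]},
  {"linear": [0, 0, 35], "twist": [0, 0, 0]},
  {"linear": [0, 0, 35], "twist": [0, 0, 0]},
  {"linear": [0, 0, 35], "twist": [0, 0, 0]},
  {"linear": [0, 0, 0], "twist": [0, 0, 0]},
  {"linear": [0, 0, 0], "twist": [0, 0, 0]},
  {"linear": [0, 0, 0], "twist": [0, 0, 0]},
], grip=66)

```text
time_s: 12.08
tcp_pos: [0.5244, -0.2689, 0.1303]
eef_rot: [0.001, 0.612, 0.791, 0.0]
ft_force: [0.2, 0.4, -0.2]
finger_gap: 0.7
grip_force: 0.0
```

```bash
python3 - <<'E'
from h import *;from rig import *
go(get_state(),.528,-.2677,.034,14.5)
E
```

```text
t 12.08 tcp [ 0.5244 -0.2689  0.1303] phi 14.49 twist -0.01 shift [ 0.3  3.8 96.3] down in tool [ 6.0e-04 -1.3e-03  1.0e+00] F [ 0.2  0.4 -0.2] gap 65.8 grip 0.0
```

Request:
move_arm([
  {"linear": [0, 3.8, 0], "twist": [0, 0, 0]},
  {"linear": [0, 0, 10], "twist": [0, 0, 0]},
  {"linear": [0, 0, 25], "twist": [0, 0, 0]},
  {"linear": [0, 0, 25], "twist": [0, 0, 0]},
  {"linear": [0, 0, 25], "twist": [0, 0, 0]},
  {"linear": [0, 0, 11], "twist": [0, 0, 0]},
  {"linear": [0, 0, 0], "twist": [0, 0, 0]},
  {"linear": [0, 0, 0], "twist": [0, 0, 0]},
])

```text
time_s: 12.75
tcp_pos: [0.5278, -0.268, 0.0335]
eef_rot: [0.0, 0.612, 0.791, 0.0]
ft_force: [-0.6, -0.4, 1.1]
finger_gap: 0.7
grip_force: 0.0
```

Request:
move_arm([
  {"linear": [0, 0, 0], "twist": [0, 0, 0]},
  {"linear": [0, 0, 0], "twist": [0, 0, 0]},
  {"linear": [0, 0, 0], "twist": [0, 0, 0]},
  {"linear": [0, 0, 0], "twist": [0, 0, 0]},
  {"linear": [0, 0, 0], "twist": [0, 0, 0]},
  {"linear": [0, 0, 0], "twist": [0, 0, 0]},
], grip=30, force=15)

```text
time_s: 13.25
tcp_pos: [0.5281, -0.2684, 0.0343]
eef_rot: [0.001, 0.612, 0.79, 0.0]
ft_force: [-0.3, 0.0, 7.0]
finger_gap: 0.49
grip_force: 15.0
```

```bash
python3 - <<'E'
from h import *;from rig import *
go(get_state(),.528,-.2677,.034,14.5)
E
```

```text
t 13.25 tcp [ 0.5281 -0.2684  0.0343] phi 14.46 twist -0.04 shift [0.7 0.1 0.3] down in tool [ 0.0014 -0.0016  1.    ] F [-0.3  0.   7. ] gap 46.0 grip 14.988626539707184
```

Request:
move_arm([
  {"linear": [0, 0, -10], "twist": [0, 0, 0]},
  {"linear": [0, 0, -20], "twist": [0, 0, 0]},
  {"linear": [0, 0, -30], "twist": [0, 0, 0]},
  {"linear": [0, 0, -30], "twist": [0, 0, 0]},
  {"linear": [0, 0, -30], "twist": [0, 0, 0]},
  {"linear": [0, 0, -25], "twist": [0, 0, 0]},
  {"linear": [0, 0, 0], "twist": [0, 0, -2.3]},
  {"linear": [0, 0, 0], "twist": [0, 0, 0]},
  {"linear": [0, 0, 0], "twist": [0, 0, 0]},
])

```text
time_s: 14.0
tcp_pos: [0.5266, -0.268, 0.1783]
eef_rot: [-0.0, 0.597, 0.802, -0.0]
ft_force: [-0.7, -0.4, -1.0]
finger_gap: 0.489
grip_force: 15.0
```

```bash
python3 - <<'E'
from h import *;from rig import *
go(get_state(),.542,.2813,.180,16.75)
E
```

```text
t 14.0 tcp [ 0.5266 -0.268   0.1783] phi 16.71 twist -0.04 shift [521.6 173.1  -1.7] down in tool [-1.e-04  4.e-04  1.e+00] F [-0.7 -0.4 -1. ] gap 46.0 grip 14.98710349202156
```

Request:
move_arm([
  {"linear": [15, 5, 0], "twist": [0, 0, 0]},
  {"linear": [30, 10, 0], "twist": [0, 0, 0]},
  {"linear": [30, 10, 0], "twist": [0, 0, 0]},
  {"linear": [30, 10, 0], "twist": [0, 0, 0]},
  {"linear": [30, 10, 0], "twist": [0, 0, 0]},
  {"linear": [30, 10, 0], "twist": [0, 0, 0]},
  {"linear": [30, 10, 0], "twist": [0, 0, 0]},
  {"linear": [30, 10, 0], "twist": [0, 0, 0]},
  {"linear": [30, 10, 0], "twist": [0, 0, 0]},
  {"linear": [30, 10, 0], "twist": [0, 0, 0]},
  {"linear": [30, 10, 0], "twist": [0, 0, 0]},
  {"linear": [30, 10, 0], "twist": [0, 0, 0]},
  {"linear": [30, 10, 0], "twist": [0, 0, 0]},
  {"linear": [30, 10, 0], "twist": [0, 0, 0]},
  {"linear": [30, 10, 0], "twist": [0, 0, 0]},
  {"linear": [30, 10, 0], "twist": [0, 0, 0]},
  {"linear": [30, 10, 0], "twist": [0, 0, 0]},
  {"linear": [20, 6, 0], "twist": [0, 0, 0]},
  {"linear": [0, 0, 0], "twist": [0, 0, 0]},
  {"linear": [0, 0, 0], "twist": [0, 0, 0]},
])

```text
time_s: 15.67
tcp_pos: [0.541, 0.2753, 0.1768]
eef_rot: [-0.001, 0.596, 0.803, -0.001]
ft_force: [-0.0, -1.3, -1.6]
finger_gap: 0.493
grip_force: 15.0
```

```bash
python3 - <<'E'
from h import *;from rig import *
go(get_state(),.542,.2813,.1065,16.75)
E
```

```text
t 15.67 tcp [0.541  0.2753 0.1768] phi 16.9 twist 0.15 shift [ 5.5  2.7 70.3] down in tool [2.0e-04 2.7e-03 1.0e+00] F [-0.  -1.3 -1.6] gap 46.3 grip 14.987166970968246
```

Request:
move_arm([
  {"linear": [5.5, 2.7, 0], "twist": [0, 0, 0]},
  {"linear": [0, 0, 15], "twist": [0, 0, 0]},
  {"linear": [0, 0, 20], "twist": [0, 0, 0]},
  {"linear": [0, 0, 15], "twist": [0, 0, 0]},
  {"linear": [0, 0, 0], "twist": [0, 0, 0]},
  {"linear": [0, 0, 0], "twist": [0, 0, 0]},
  {"linear": [0, 0, 0], "twist": [0, 0, 0]},
])

```text
time_s: 16.25
tcp_pos: [0.5441, 0.2799, 0.1288]
eef_rot: [0.0, 0.597, 0.802, 0.0]
ft_force: [-0.6, -0.3, -1.0]
finger_gap: 0.484
grip_force: 15.0
```

```bash
python3 - <<'E'
from h import *;from rig import *
go(get_state(),.542,.2813,.1065,16.75)
E
```

```text
t 16.25 tcp [0.5441 0.2799 0.1288] phi 16.68 twist -0.07 shift [ 1.9 -1.6 22.3] down in tool [ 1.e-04 -8.e-04  1.e+00] F [-0.6 -0.3 -1. ] gap 45.5 grip 14.987179040908813
```

Request:
move_arm([
  {"linear": [2, -1.5, 0], "twist": [0, 0, 0]},
  {"linear": [0, 0, 8], "twist": [0, 0, 0]},
  {"linear": [0, 0, 8], "twist": [0, 0, 0]},
  {"linear": [0, 0, 5], "twist": [0, 0, 0]},
  {"linear": [0, 0, 0], "twist": [0, 0, 0]},
  {"linear": [0, 0, 0], "twist": [0, 0, 0]},
  {"linear": [0, 0, 0], "twist": [0, 0, 0]},
  {"linear": [0, 0, 0], "twist": [0, 0, 0]},
])

```text
time_s: 16.92
tcp_pos: [0.5415, 0.2821, 0.1073]
eef_rot: [0.0, 0.596, 0.803, 0.0]
ft_force: [-0.2, 0.5, -0.6]
finger_gap: 0.492
grip_force: 15.0
```

```bash
python3 - <<'E'
from h import *;from rig import *;import pickle
s=get_state();go(s,.542,.2813,.1065,16.75)
c=camera('scene');pickle.dump((c,s),open('fin.pkl','wb'))
print(proj(c,[s['tcp_pos']]))
a=cv2.resize(c['frame'][200:330,115:315],None,fx=4,fy=4,interpolation=cv2.INTER_CUBIC)
cv2.imwrite('pics/fin.png',a[:,:,::-1])
E
```

```text
t 16.92 tcp [0.5415 0.2821 0.1073] phi 16.77 twist 0.02 shift [-0.9  0.2  0.8] down in tool [-1.e-04 -4.e-04  1.e+00] F [-0.2  0.5 -0.6] gap 46.2 grip 14.987181723117828
[[169.29221633 253.72119154]]
```

View pics/fin.png

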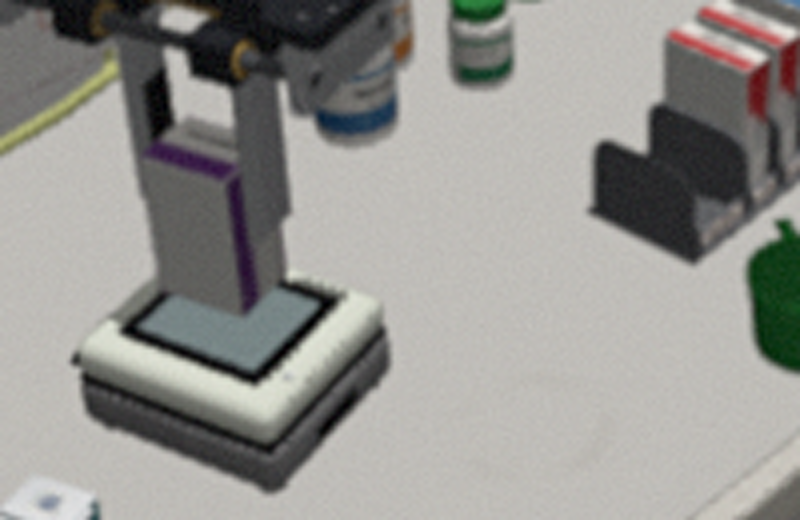

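The carton is held upright over the glass with its lower near corner at (247,315). The glass and bezel are clear, and the filed cartons are in place. One numeric check, then I hand in.

```bash
python3 - <<'E'
from h import *;from rig import *;import pickle
c,s=pickle.load(open('fin.pkl','rb'));a=np.radians(16.77)
for sx,sy,z in[(-1,1,.073),(1,1,.073),(-1,1,.147),(1,1,.147)]:
    q=s['tcp_pos'][:2]+sx*.023*np.array([np.cos(a),np.sin(a)])+sy*.018*np.array([-np.sin(a),np.cos(a)])
    print(((proj(c,[[*q,z]])[0]-[115,200]+.4)*4).round(0))
E
```

```text
[246. 314.]
[162. 285.]
[227. 179.]
[141. 151.]
```

```bash
python3 - <<'E'
from h import *;from rig import *;import pickle
c,s=pickle.load(open('fin.pkl','rb'));f=c['frame'].astype(int)
m=(f[...,0]-f[...,1]>12)&(f[...,2]-f[...,1]>12)
L=[];
for r in range(246,276):
    xs=np.where(m[r,165:185])[0]
    if len(xs): L.append((r,xs.min()+165,xs.max()+165))
L=np.array(L);print(L.tolist())
P=s['tcp_pos'];a=np.radians(16.77);ux=np.array([np.cos(a),np.sin(a)]);uy=np.array([-np.sin(a),np.cos(a)])
q=P[:2]-.023*ux+.018*uy
# fit tilt about closing axis (th) and small offsets from edge rows
mid=np.polyfit(L[:,0],L[:,1],1);print('observed dx/drow left edge',mid[0],'right',np.polyfit(L[:,0],L[:,2],1)[0])
for th in(-.1,-.05,0,.05,.1):
    e=[]
    for h in(-.034,.04):
        v=P[:2]-.023*ux+uy*(.018*np.cos(th)-h*np.sin(th));e.append(proj(c,[[*v,P[2]+h*np.cos(th)+.018*np.sin(th)]])[0])
    d=e[0]-e[1];print(th,(d[0]/d[1]).round(4),np.round(e,1).tolist())
g=f.sum(2)
for r in(242,250,258,266):print(r,(g[r,148:190]//3).tolist())
E
```

```text
[[246, 172, 174], [247, 172, 174], [248, 172, 174], [249, 173, 174], [250, 173, 174], [251, 173, 175], [252, 173, 175], [253, 173, 175], [254, 173, 175], [255, 174, 175], [256, 174, 175], [257, 174, 176], [258, 174, 175], [259, 174, 176], [260, 174, 176], [261, 174, 176], [262, 174, 177], [263, 175, 177], [264, 175, 177], [265, 175, 177], [266, 175, 177], [267, 175, 178], [268, 175, 178], [269, 176, 178], [270, 176, 178], [271, 175, 178], [272, 176, 178], [273, 176, 178], [274, 176, 178], [275, 176, 177]]
observed dx/drow left edge 0.1403781979977758 right 0.16084538375973267
-0.1 0.2274 [[177.2, 277.6], [170.1, 246.4]]
-0.05 0.1804 [[176.6, 277.8], [170.7, 245.3]]
0 0.1369 [[176.0, 278.0], [171.4, 244.2]]
0.05 0.0964 [[175.4, 278.2], [172.0, 243.2]]
0.1 0.0584 [[174.8, 278.2], [172.7, 242.2]]
242 [159, 114, 91, 93, 95, 93, 94, 97, 95, 96, 98, 89, 85, 80, 73, 68, 62, 59, 55, 53, 44, 48, 51, 52, 62, 75, 82, 80, 81, 77, 77, 80, 75, 75, 76, 77, 71, 76, 115, 181, 191, 185]
250 [187, 188, 171, 132, 98, 92, 94, 98, 93, 92, 93, 95, 93, 93, 96, 98, 95, 96, 90, 95, 94, 95, 97, 88, 55, 38, 39, 48, 73, 79, 78, 75, 76, 76, 74, 76, 72, 72, 73, 124, 181, 189]
258 [188, 189, 191, 186, 147, 104, 90, 89, 94, 94, 96, 91, 92, 93, 93, 97, 94, 95, 92, 93, 96, 89, 94, 95, 90, 57, 35, 38, 53, 73, 81, 77, 75, 78, 87, 90, 91, 126, 184, 192, 189, 187]
266 [189, 188, 185, 192, 185, 165, 121, 96, 92, 96, 94, 97, 92, 93, 95, 96, 93, 96, 94, 94, 97, 96, 96, 95, 94, 90, 58, 39, 35, 45, 66, 82, 91, 90, 91, 94, 85, 90, 133, 181, 191, 187]
```

```bash
python3 -c "
from rig import *
print(hand_in())"
```

```text
the job is handed in; nothing more can be done
None
```

The job is handed in, with no verdict returned: the read carton stands released in the narrow slot, and the arm is holding the waiting carton upright and still, centred about 20 mm above the reader glass.

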